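# Shut and latch the veneer case

### The job

Close up the wooden veneer case using only your fingertips: gently push its sliding lid fully home, and only then swing both wooden turn-catches fully in behind the lid's raised ledge, so that it cannot slide open again. Do not lift or shift the tools, bottles and veneer lying in, on and around the case, and finish with your hand away from everything.

Things in the scene. Friction and masses are not known exactly. Their poses are not given: they have to be found in the camera images.
- case: Plywood veneer case fixed to the bench, 168 mm (its x) by 310 mm (its y, from -135 to +175) and 85 mm high. Origin on the bench surface under the middle of the lid opening; z up. Its y axis is the way the lid is pushed shut, roughly to the robot's left (+y of the world, within 0.3 rad). Along both long sides run rails 24 mm wide, tops at z = 85 mm. The box end at y = -135 to -123 mm is only 70 mm high: the lid passes over it.
- lid (a joint): Sliding lid of the case, m: 0 = shut against its stop, 0.05 to 0.11 at the start; grows as the lid slides out along the case's -y, overhanging the low end. Lid board 116 mm wide, 225 mm long, 8 mm thick, its top at z = 78.5 mm. It slides with about 1.5 N of friction and stays where it is left.
- lid_ledge (a point): On the lid: middle of the back face (facing the case's -y) of the raised wooden ledge that stands across the lid's trailing edge. Ledge 76 mm wide (case x), 16 mm thick (y), from z = 78.5 to 109.5 mm; the point is at z = 94 mm. Its back face is flush with the lid's trailing edge, so nothing lies behind it. Lid shut: the point is at case (0, -110, 94) mm. Push here towards the case's +y.
- catch_near (a joint): Wooden turn-catch on the case rail at the case's -x side (nearer the robot), rad: 0 = fully in (at its stop), arm pointing along the case's +x, across and 2 mm behind the ledge of the shut lid; 1.57 = arm pointing along the case's -y, out of the lid's way. 1.5 to 2.0 at the start. It turns about a vertical pivot, with about 1 N of friction at the peg, and stays where it is left.
- catch_near_pivot (a point): Pivot axis of that catch, on top of its arm (z = 100 mm), at case (-72, -119) mm.
- catch_near_peg (a point): Middle of the top of the upright finger peg at the arm's free end, 38 mm from the pivot axis. Peg 12 mm in diameter, from z = 100 to 124 mm. The arm under it is 14 mm wide and 14 mm thick (z = 86 to 100 mm) and reaches 45 mm from the pivot axis.
- catch_far (a joint): The mirror-image turn-catch on the rail at the case's +x side (farther from the robot), rad: 0 = fully in, arm pointing along the case's -x; 1.57 = arm pointing along the case's -y. 1.5 to 2.0 at the start. Same friction.
- catch_far_pivot (a point): Pivot axis of the far catch, on top of its arm (z = 100 mm), at case (+72, -119) mm.
- catch_far_peg (a point): Middle of the top of the far catch's peg; sizes as for the near one.
- veneers: Leave alone: loose stack of three veneer pieces inside the case, 62 by 85 mm, 12 mm high; origin under its middle.
- weight: Leave alone: loose steel press weight, 36 mm in diameter, 48 mm high, standing on the case's end deck (z = 85 mm) at about case y = +147 mm; origin at the middle of its foot.
- glue: Leave alone: white glue bottle, 44 mm in diameter, 105 mm high; origin at its foot.
- jar: Leave alone: amber jar with a steel lid, 56 mm in diameter, 70 mm high; origin at its foot.
- knife: Leave alone: aluminium craft knife lying on the bench, 145 mm long along its x (-80 to +65), 14 mm wide, 12 mm high; origin on the bench.
- roller: Leave alone: veneer roller lying on the bench, about 130 mm long along its x (-115 to +16), 84 mm wide, 32 mm high; origin on the bench under the roller's axis.
- offcuts: Leave alone: two loose veneer offcuts lying on the bench, 62 by 85 mm, 8 mm high; origin under the middle.

How it is judged (in metres and radians):
On the way, in this order (a step that is already met when the one before it is completed fails the run):
1. the lid is pushed fully home with both catches still out of its way (value of joint lid below 0.004 m and value of joint each of catch_near, catch_far above 1 rad), for 0.2 s.
2. both catches are swung fully in behind the ledge (value of joint each of catch_near, catch_far below 0.12 rad and value of joint lid below 0.005 m), for 0.2 s.
At the end, for the whole second after the job is handed in: The lid is shut to within 5 mm, both catches are turned in to within 0.12 rad (7 degrees) of their stops, and the loose things are at rest where they were (all of step 2 and linear speed of each of veneers, weight, glue, jar, knife, roller, offcuts below 0.02 m/s); the robot touches nothing.
It fails at once if a catch is swung in (past 1 rad) while the lid is still more than 6 mm open (value of joint lid above 0.006 m and value of joint any of catch_near, catch_far below 1 rad).
It fails at once if a tool, bottle or veneer piece is shifted or lifted by more than 20 mm (distance of any of veneers, weight, glue, jar, knife, roller, offcuts from where it was at the start of the episode above 0.02 m).
It fails at once if the lid or a catch is gripped or forced: more than 35 N of finger force on the case, its lid and catches (contact force between the fingers and case above 35 N).
It also fails if it takes over 64 s, if anything falls off the work surface, if the arm or the gripper's body presses on something with over 40 N, if the wrist force passes 120 N, or if a joint passes its speed limit or range.

### The arm

A 6-joint arm with a two-finger parallel gripper is mounted at the origin on the work surface. World frame = base frame: x ahead of the robot, y to its left, z up, the work surface at z = 0. Lengths are in mm, angles in rad, forces in N, time in s.
With the tool pointing down it reaches from about 400 to 925 mm from the base axis. Payload 12.5 kg.
Tool frame: the origin (TCP) lies midway between the tips of the shut fingers; the grasp point (between the pads) lies 19 mm behind it; z points along the fingers, y is the direction in which the jaws open and shut (so a half turn about z gives the same grasp; the last joint's range is limited). The gripper opens to 95 mm and grips with 3 to 60 N. Pads are 20 mm wide; open, the fingers measure 119 mm over their backs; the gripper's body (75 mm by 180 mm) begins 59 mm behind the grasp point.
Start: joints at [-1.292, 0.491, 1.559, -0, 1.092, -0.106], TCP at [234.632, -579.305, 214.661] pointing down, gripper open.
Joint ranges: [-3.1, 3.1], [-0.84, 2.19], [0.05, 2.79], [-1.13, 4.28], [0.06, 2.93], [-2.69, 2.69]. Speed limits (rad/s): [2.22, 2.22, 2.79, 3.14, 3.14, 3.14].

### API

Orientations are given as [roll, pitch, yaw] about the fixed x, y, z axes, in that order (R = Rz(yaw) Ry(pitch) Rx(roll)).
In Python, from cell import env gives the robot as it stands.
- The arm moves only by the tool servo_tool, never from a script. Its argument "plan" is a list of rows, each a list of 7 numbers: the shift along the tool's x, y, z in m, then the turn, a rotation vector about the tool's x, y, z in degrees, then the opening in per cent of the stroke, from 0 (shut) to 100 (fully open). In form: [[dx, dy, dz, wx, wy, wz, jaw], ...]. A call has 1 to 8 rows; each row shifts and turns the pose as measured when the row begins, along the tool's axes as they then stand; what a row does not reach is not made up. A row lasts 1/12 s, in which the tool goes at most 41.7 mm and 7.16 degrees, less where a joint would pass 70% of its speed; a pose out of reach is approached as far as the arm can. A call is refused whole if a number of a shift passes 0.0417 or a number of a turn 7.16, either way. A call with a gripper value outside its range is refused whole. The fingers move at their own pace and stop on an object; the grip force is fixed at half the most. Time passes only in rows, so rows that do not move let the fingers close. It gives the time, the measured TCP pose, the force and the opening at its end, in the units of the state.
- env.state(): the state, without advancing time (a new reading comes with each control period).
- env.read_camera(name): name is "scene" or "top" or "wrist"; returns a dict with "img" (480x640x3 uint8, blue, green, red), "intrinsics" (3x3 intrinsics, pixels), "k1" (the pictures are not rectified: a ray, as slopes to the right and down, at radius r is drawn at 1 + k1 r^2 times it, then the intrinsics apply), "R" (3x3) and "t" (3): a world point X has camera coordinates R X + t. Camera axes: x right, y down, z forward; pixel columns grow to the right and rows downward; lengths in mm; the calibration is good to about 2 mm. A picture is of the moment at which its call begins. There is no depth.
- env.job_done(): hands the job in, once; it reports no verdict.
The state is a dict: "t": time; "joints": joint angles; "qvel": joint speeds; "tau": joint torques, N m; "eef_pos": TCP position; "tcp_rot": TCP orientation; "ft_force": force on the tool from outside, world axes, zero at the start; "moment": the same for the moment, N m; "opening": opening from 0.0 (shut) to 1.0 (fully open).
Only numpy, scipy, OpenCV 4.12 (cv2) and the standard library are available. Lean on these libraries where they do the work, as an engineer would, in place of code of your own. Each camera call takes 0.05 s, during which the arm holds its last target. There are 200 camera calls.

## Working session

There is one attempt and no reset: what is moved stays moved. The work goes in short steps, Python scripts to look and compute and a tool call to move; the robot and the scene stay as the last step left them, time stands still between calls to the robot, and variables do not carry over. Pictures are saved under pics/ and viewed, about 8 in all and at most 12, crops included, and the job is handed in when it is done.

Besides the shell and the picture viewer there is one more tool, called after ">>>" as name(argument=value, ...) on one line, values as JSON. servo_tool: Moves the arm, as the interface text tells. Its arguments: {"type":"object","properties":{"plan":{"type":"array","items":{"type":"array","items":{"type":"number"}}}},"required":["plan"]}

```bash
ls; mkdir -p pics; python3 - <<'E'
from cell import env
import cv2,numpy as np
s=env.state();print(s)
for n in ("scene","top"):
    c=env.read_camera(n);cv2.imwrite(f"pics/{n}0.png",c["img"]);print(n,c["intrinsics"],c["k1"],c["R"],c["t"])
E
```

```text
pics
{'t': 0.0, 'joints': array([-1.29158635e+00,  4.91539022e-01,  1.55944248e+00,  2.08206629e-06,
        1.09171322e+00, -1.05572440e-01]), 'qvel': array([ 0.00048772, -0.00117684, -0.00016966, -0.00080777, -0.00099911,
       -0.00028956]), 'tau': array([-3.41326857e-03, -6.12652016e+01, -2.58184719e+01,  6.91384356e-02,
        4.81949409e-02, -1.41122696e-04]), 'eef_pos': array([ 234.56816344, -579.04858787,  214.07691245]), 'tcp_rot': array([-3.14049691e+00, -1.17968634e-04,  3.84781387e-01]), 'ft_force': array([-0.24105175, -0.79364726, -0.35605705]), 'moment': array([-0.01049879,  0.03346946,  0.00777426]), 'opening': 0.999165999993318}
scene [[461.00394557   0.         323.03277894]
 [  0.         461.00394557 235.9648574 ]
 [  0.           0.           1.        ]] -0.09720324786725013 [[-0.72423562  0.68949122  0.00919875]
 [ 0.58838592  0.62488163 -0.51315197]
 [-0.35956191 -0.36623053 -0.85824847]] [ 455.61461396 -262.99385354 1091.82908199]
top [[453.22718172   0.         315.95630536]
 [  0.         453.22718172 240.49604143]
 [  0.           0.           1.        ]] 0.009955609239466727 [[ 0.00821645 -0.99959998  0.02706228]
 [-0.98947918 -0.01203649 -0.14417376]
 [ 0.14444182 -0.02559297 -0.98918227]] [-79.1444825  573.2124457  862.84197324]
```

View pics/top0.png

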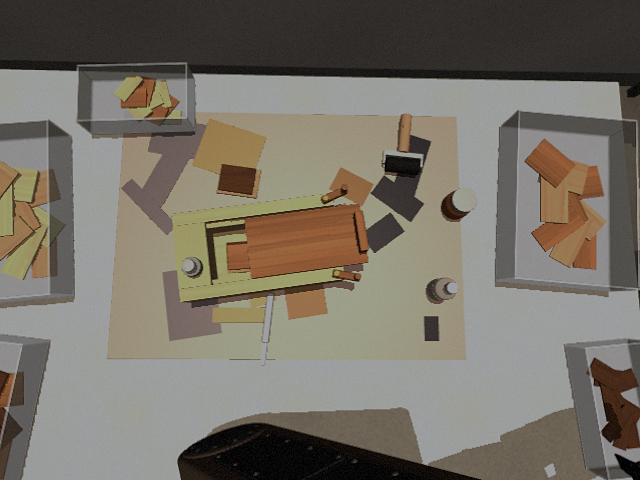

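View pics/scene0.png

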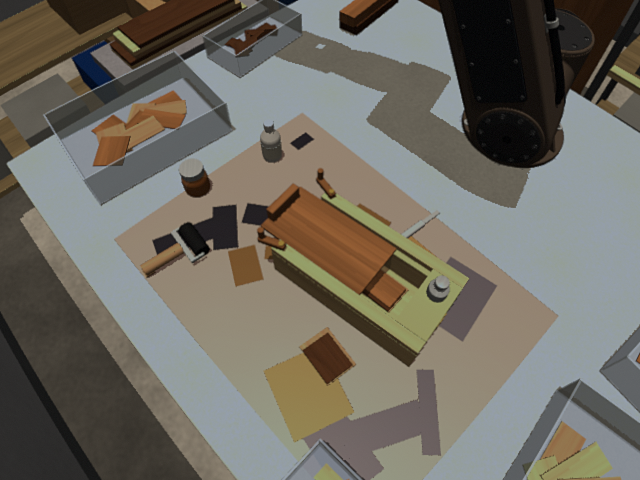

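The top view shows the case running roughly along world y. The ledge is near (361,231), the far catch near (335,193), the near catch near (347,275), and the weight at (191,267). I'll zoom in on both views.

```bash
cat > h.py <<'E'
import numpy as np,cv2
def ray(c,u,v):
    K=np.array(c["intrinsics"]);d=np.array([(u-K[0,2])/K[0,0],(v-K[1,2])/K[1,1]]);p=d.copy()
    for _ in range(20): p=d/(1+c["k1"]*(p@p))
    R=np.array(c["R"]);return -R.T@np.array(c["t"]),R.T@np.array([p[0],p[1],1.])
def onz(c,u,v,z):
    o,d=ray(c,u,v);return o+d*(z-o[2])/d[2]
def proj(c,X):
    q=np.array(c["R"])@np.array(X,float)+np.array(c["t"]);p=q[:2]/q[2];p=p*(1+c["k1"]*(p@p));K=np.array(c["intrinsics"])
    return K[0,0]*p[0]+K[0,2],K[1,1]*p[1]+K[1,2]
def tri(c1,a,c2,b):
    o,d=ray(c1,*a);q,e=ray(c2,*b);s=np.linalg.lstsq(np.c_[d,-e],q-o,rcond=None)[0]
    A,B=o+d*s[0],q+e*s[1];return (A+B)/2,np.linalg.norm(A-B)
E
python3 - <<'E'
import cv2,numpy as np
a=cv2.imread("pics/top0.png")[175:310,165:375];b=cv2.imread("pics/scene0.png")[160:370,240:480]
cv2.imwrite("pics/topz.png",cv2.resize(a,None,fx=3.8,fy=3.8,interpolation=cv2.INTER_CUBIC))
cv2.imwrite("pics/scz.png",cv2.resize(b[:110,:160],None,fx=5,fy=5,interpolation=cv2.INTER_CUBIC))
E
```

```text
(no output)
```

View pics/topz.png

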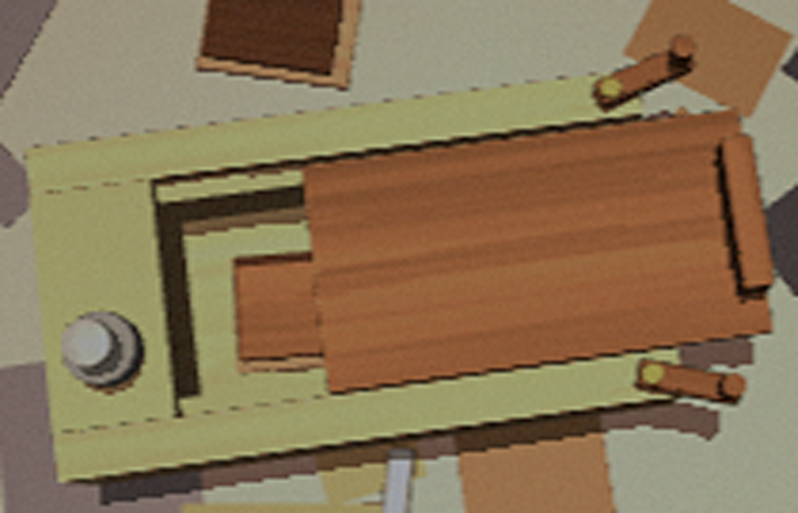

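View pics/scz.png

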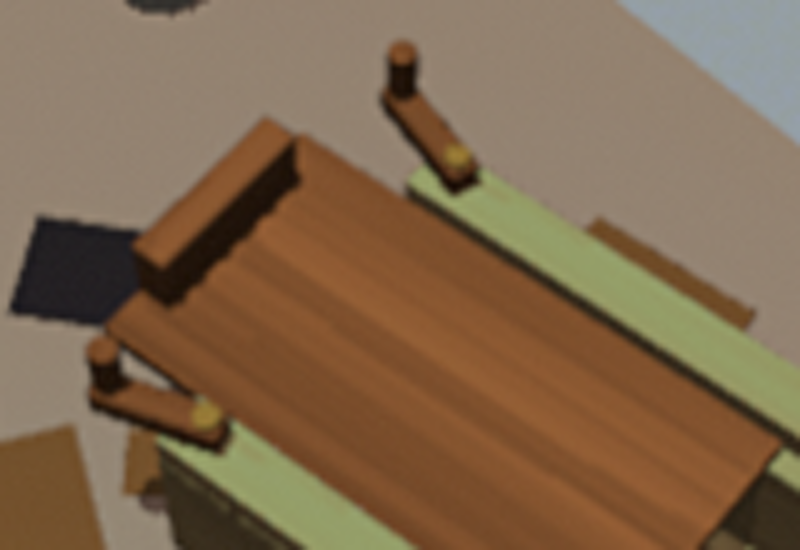

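Both crops show the brass pivot pins, the pegs and the ledge clearly. In the top crop the pivots are at (610,88) and (653,374), and the pegs at (682,47) and (733,385). In the scene crop the pivots are at (206,413) and (457,156), and the pegs at (103,350) and (402,50).

```bash
cat > meas.py <<'E'
from h import *
from cell import env
T=env.read_camera("top");S=env.read_camera("scene")
t=lambda x,y:((x+.5)/3.8-.5+165,(y+.5)/3.8-.5+175)
s=lambda x,y:((x+.5)/5-.5+240,(y+.5)/5-.5+160)
P={}
for n,a,b,z in [("pf",(610,88),(206,413),101),("pn",(653,374),(457,156),101),("gf",(682,47),(103,350),124),("gn",(733,385),(402,50),124),
  ("lf",(745,138),(134,243),109.5),("ln",(772,287),(268,120),109.5)]:
    X,e=tri(T,t(*a),S,s(*b));A=onz(T,*t(*a),z);B=onz(S,*s(*b),z);P[n]=(A+B)/2;print(n,X.round(1),round(e,1),A.round(1)[:2],B.round(1)[:2])
d=P["pf"]-P["pn"];print("pivot dist",np.linalg.norm(d[:2]),"yaw from pivots",np.arctan2(d[1],d[0]))
d=P["lf"]-P["ln"];print("ledge w",np.linalg.norm(d[:2]),np.arctan2(d[1],d[0]))
a,b=[onz(T,*t(*p),85) for p in((27,150),(60,480))];d=a-b;print("end w",np.linalg.norm(d),np.arctan2(d[1],d[0]),(a+b)/2)
m=(a+b)/2-(P["pf"]+P["pn"])/2;print("len 294?",np.linalg.norm(m[:2]),"yaw",np.arctan2(-m[0],m[1]))
yaw=np.arctan2(-m[0],m[1]);ex=np.array([np.cos(yaw),np.sin(yaw)]);ey=np.array([-ex[1],ex[0]])
O=(P["pf"]+P["pn"])[:2]/2+119*ey;print("origin",O,"yaw",yaw)
for n in P: print(n,((P[n][:2]-O)@ex).round(1),((P[n][:2]-O)@ey).round(1))
for n,p in [("n","pn"),("f","pf")]:
    v=P["g"+n][:2]-P[p][:2];print("arm",n,np.linalg.norm(v),np.arctan2(-v@ey,v@ex*(1 if n=="n" else -1)))
E
python3 meas.py
```

```text
pf [647.6 -88.7 100.7] 0.3 [647.4 -88.6] [647.8 -88.7]
pn [ 505.1 -110.2   98.1] 0.6 [ 505.  -110.3] [ 506.5 -108.5]
gf [ 663.7 -122.8  120.5] 0.1 [ 662.8 -122.5] [ 664.8 -120.7]
gn [ 498.7 -146.8  122.5] 0.1 [ 498.5 -146.6] [ 499.5 -146. ]
lf [ 622.1 -155.8  108.3] 2.2 [ 621.1 -154.8] [ 623.1 -156.1]
ln [ 548.  -168.3  103.4] 0.3 [ 547.3 -167.6] [ 550.9 -164.5]
pivot dist 143.35619037422316 yaw from pivots 0.14520209682113638
ledge w 73.74739284060266 0.14349456550142087
end w 165.29643695347022 0.15017446389120037 [533.44122874 190.07292804  85.        ]
len 294? 292.30005349988807 yaw 0.14851002322699663
origin [559.08352284  18.68045067] yaw 0.14851002322699663
pf 71.7 -119.2
pn -71.7 -118.8
gf 82.8 -154.3
gn -83.8 -154.3
lf 36.5 -181.6
ln -37.2 -181.2
arm n 37.515924059384965 1.9001930211590232
arm f 36.735065815226065 1.878157750744707
```

The measurements agree with the given sizes: pivots 143.4 mm apart (144 expected), arms about 37 mm, end width 165 mm (168 expected). The case yaw is 0.148 rad with its origin at (559, 19). The lid is about 71 mm open and both catches sit at about 1.89 rad. Next I close the fingers, align the tool to the case axes and move behind the ledge.

>>> servo_tool(plan=[[0,0,0,0,0,6.8,0],[0,0,0,0,0,6.8,0],[0.031,-0.025,0,0,0,0,0],[0.031,-0.025,0,0,0,0,0],[0.031,-0.025,0,0,0,0,0],[0.031,-0.025,0,0,0,0,0],[0.031,-0.025,0,0,0,0,0],[0.031,-0.025,0,0,0,0,0]])

```text
t: 0.87
eef_pos: [398.9, -404.0, 212.0]
tcp_rot: [-3.14, 0.002, 0.124]
ft_force: [0.6, -1.3, 0.3]
opening: 0.501
```

```bash
cat > w.py <<'E'
import sys,numpy as np
from cell import env
O=np.array([559.1,18.7]);y=0.1475
def case(p):
    d=p[:2]-O;c,s=np.cos(y),np.sin(y);return np.array([c*d[0]+s*d[1],-s*d[0]+c*d[1],p[2]])
if __name__=="__main__":
    s=env.state();p=case(s["eef_pos"]);print("t",round(s["t"],2),"case",p.round(1),"rpy",s["tcp_rot"].round(3),"F",s["ft_force"].round(1),"op",round(s["opening"],2))
    if len(sys.argv)>3:
        D=np.array([float(a) for a in sys.argv[1:4]])-p
        r=s["tcp_rot"][2]-y;d=np.array([np.cos(r)*D[0]+np.sin(r)*D[1],np.sin(r)*D[0]-np.cos(r)*D[1],-D[2]]);print("tool delta mm",d.round(1))
E
python3 w.py 0 -214 214
```

```text
t 0.87 case [-220.6 -394.5  212. ] rpy [-3.14e+00  2.00e-03  1.24e-01] F [ 0.6 -1.3  0.3] op 0.5
tool delta mm [ 216.3 -185.7   -2. ]
```

>>> servo_tool(plan=[[0,0,0,0,0,-1.35,0],[0.0315,-0.0258,0,0,0,0,0],[0.0315,-0.0258,0,0,0,0,0],[0.0315,-0.0258,0,0,0,0,0],[0.0315,-0.0258,0,0,0,0,0],[0.0315,-0.0258,0,0,0,0,0],[0.0315,-0.0258,0,0,0,0,0],[0.0315,-0.0258,0,0,0,0,0]])

```text
t: 1.53
eef_pos: [592.6, -187.2, 211.9]
tcp_rot: [-3.14, 0.002, 0.149]
ft_force: [1.0, -0.2, -0.4]
opening: 0.006
```

```bash
python3 w.py 0 -214 89
```

```text
t 1.53 case [   2.8 -208.6  211.9] rpy [-3.14e+00  2.00e-03  1.49e-01] F [ 1.  -0.2 -0.4] op 0.01
tool delta mm [ -2.8   5.4 122.9]
```

>>> servo_tool(plan=[[-0.003,0.006,0,0,0,0,0],[0,0,0.035,0,0,0,0],[0,0,0.035,0,0,0,0],[0,0,0.03,0,0,0,0],[0,0,0.02,0,0,0,0],[0,0,0.003,0,0,0,0],[0,0,0,0,0,0,0]])

```text
t: 2.12
eef_pos: [596.7, -186.3, 84.7]
tcp_rot: [-3.141, -0.002, 0.162]
ft_force: [0.6, 1.2, 0.3]
opening: 0.005
```

```bash
python3 w.py 0 -205 89;python3 - <<'E'
from cell import env
import cv2
c=env.read_camera("top");s=env.read_camera("scene")
a=cv2.resize(c["img"][160:320,280:480],(400,320),interpolation=2);b=cv2.resize(s["img"][140:300,220:420],(400,320),interpolation=2)
cv2.imwrite("pics/p1.png",cv2.hconcat([a,b]))
E
```

```text
t 2.12 case [   7.1 -208.3   84.7] rpy [-3.141e+00 -2.000e-03  1.620e-01] F [0.6 1.2 0.3] op 0.01
tool delta mm [-7.  -3.4 -4.3]
```

View pics/p1.png

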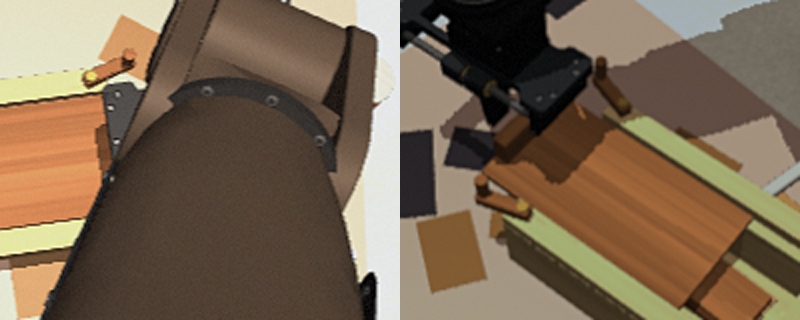

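The fingers stand behind the ledge, clear of both catches, with no contact. I correct x, z and yaw, then push in steps.

>>> servo_tool(plan=[[-0.007,0,-0.004,0,0,0.8,0],[0,-0.006,0,0,0,0,0],[0,-0.006,0,0,0,0,0],[0,-0.006,0,0,0,0,0],[0,-0.006,0,0,0,0,0],[0,-0.006,0,0,0,0,0],[0,-0.006,0,0,0,0,0]])

```text
t: 2.8
eef_pos: [585.9, -151.4, 97.0]
tcp_rot: [3.135, -0.013, 0.145]
ft_force: [-0.2, -2.7, -1.3]
opening: 0.004
```

```bash
python3 w.py 0 -122 88
```

```text
t 2.8 case [   1.5 -172.2   97. ] rpy [ 3.135 -0.013  0.145] F [-0.2 -2.7 -1.3] op 0.0
tool delta mm [ -1.7 -50.2   9. ]
```

>>> servo_tool(plan=[[0,-0.006,0.004,0,0,0,0],[0,-0.006,0.003,0,0,0,0],[0,-0.006,0,0,0,0,0],[0,-0.006,0,0,0,0,0],[0,-0.005,0,0,0,0,0]])

```text
t: 3.22
eef_pos: [582.0, -119.1, 89.6]
tcp_rot: [3.134, -0.014, 0.146]
ft_force: [0.2, -2.3, 2.5]
opening: 0.004
```

```bash
python3 w.py 0 -122 90
```

```text
t 3.22 case [   2.4 -139.7   89.6] rpy [ 3.134 -0.014  0.146] F [ 0.2 -2.3  2.5] op 0.0
tool delta mm [ -2.4 -17.7  -0.4]
```

>>> servo_tool(plan=[[0,-0.004,0,0,0,0,0],[0,-0.004,0,0,0,0,0],[0,-0.003,0,0,0,0,0],[0,-0.002,0,0,0,0,0],[0,0,0,0,0,0,0]])

```text
t: 3.63
eef_pos: [579.7, -103.6, 89.6]
tcp_rot: [3.134, -0.014, 0.147]
ft_force: [0.1, -1.3, 1.3]
opening: 0.001
```

```bash
python3 w.py 0 -122 90
```

```text
t 3.63 case [   2.4 -124.    89.6] rpy [ 3.134 -0.014  0.147] F [ 0.1 -1.3  1.3] op 0.0
tool delta mm [-2.4 -2.  -0.4]
```

>>> servo_tool(plan=[[0,-0.0015,0,0,0,0,0],[0,-0.0015,0,0,0,0,0]])

```text
t: 3.8
eef_pos: [579.3, -100.8, 89.5]
tcp_rot: [3.134, -0.014, 0.147]
ft_force: [0.2, -1.5, 0.9]
opening: 0.007
```

>>> servo_tool(plan=[[0,-0.0015,0,0,0,0,0]])

```text
t: 3.88
eef_pos: [579.1, -99.3, 89.5]
tcp_rot: [3.134, -0.014, 0.146]
ft_force: [-0.2, -1.4, 1.7]
opening: 0.008
```

>>> servo_tool(plan=[[0,-0.0015,0,0,0,0,0]])

```text
t: 3.97
eef_pos: [579.0, -98.1, 89.6]
tcp_rot: [3.133, -0.014, 0.146]
ft_force: [0.8, -13.5, 1.3]
opening: 0.004
```

Force rose to 13.5 N, so the lid has reached its stop. I hold briefly, then back off and rise, and check by camera.

>>> servo_tool(plan=[[0,-0.0003,0,0,0,0,0],[0,0,0,0,0,0,0],[0,0,0,0,0,0,0]])

```text
t: 4.22
eef_pos: [578.9, -98.4, 89.5]
tcp_rot: [3.132, -0.014, 0.146]
ft_force: [-0.7, -2.0, 1.3]
opening: 0.005
```

>>> servo_tool(plan=[[0,0.01,0,0,0,0,0],[0,0.03,0,0,0,0,0],[0,0.03,-0.01,0,0,0,0],[0,0.03,-0.03,0,0,0,0],[-0.03,0.02,-0.02,0,0,0,0],[-0.035,0.02,0,0,0,0,0],[-0.035,0.02,0,0,0,0,0],[0,0,0,0,0,0,0]])

```text
t: 4.88
eef_pos: [500.2, -279.3, 150.1]
tcp_rot: [3.135, -0.011, 0.152]
ft_force: [-0.5, -0.3, -0.2]
opening: 0.004
```

```bash
python3 w.py -89 -172 109;python3 - <<'E'
from cell import env
import cv2
c=env.read_camera("top");s=env.read_camera("scene")
a=cv2.resize(c["img"][160:320,250:450],(400,320),interpolation=2);b=cv2.resize(s["img"][150:270,250:400],(400,320),interpolation=2)
cv2.imwrite("pics/p2.png",cv2.hconcat([a,b]))
E
```

```text
t 4.88 case [-102.1 -286.1  150.1] rpy [ 3.135 -0.011  0.152] F [-0.5 -0.3 -0.2] op 0.0
tool delta mm [  13.6 -114.1   41.1]
```

View pics/p2.png

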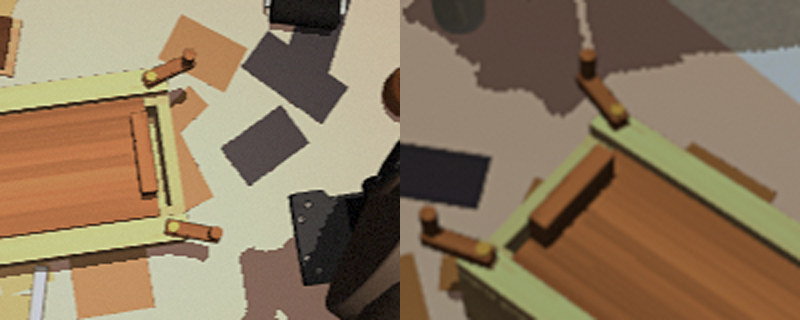

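Lid looks shut: the low end (yellow) is visible behind the ledge and both catches are still out. A numeric check on the ledge back edge follows, plus the glue bottle's position before descending.

```bash
python3 - <<'E'
from h import *; from w import case
from cell import env
T=env.read_camera("top");S=env.read_camera("scene")
for p in((146,109),(157,195)):print("top",case(onz(T,p[0]/2+250,p[1]/2+160,109.5)).round(1))
for p in((130,218),(211,148)):print("scene",case(onz(S,p[0]/2.667+250,p[1]/2.667+150,109.5)).round(1))
print("glue top",case(onz(T,449,286,105)).round(1),"foot",case(onz(S,271,157,0)).round(1))
E
```

```text
top [  38.5 -109.9  109.5]
top [ -42.6 -108.5  109.5]
scene [  39.8 -104.7  109.5]
scene [-37.3 -97.  109.5]
glue top [-124.7 -321.8  105. ] foot [-122.8 -325.2   -0. ]
```

Top view puts the ledge's back face at y ≈ -109 (shut = -110), which agrees with the force stop. My scene picks, at -97 to -105, were coarse. The glue bottle is at case (-124,-323), clear of the path. Next, the near catch: I descend on the -x side of its peg.

>>> servo_tool(plan=[[-0.005,-0.033,0,0,0,0,0],[-0.005,-0.033,0,0,0,0,0],[0,-0.033,0,0,0,0,0],[0,-0.03,0,0,0,0,0],[0,0,0.015,0,0,0,0],[0,0,0.014,0,0,0,0],[0,0,0.005,0,0,0,0],[0,0,0,0,0,0,0]])

```text
t: 5.75
eef_pos: [479.3, -136.9, 111.9]
tcp_rot: [3.137, -0.013, 0.169]
ft_force: [0.9, -0.2, 0.7]
opening: 0.004
```

```bash
python3 w.py -112 -156 110
```

```text
t 5.75 case [-101.8 -142.2  111.9] rpy [ 3.137 -0.013  0.169] F [ 0.9 -0.2  0.7] op 0.0
tool delta mm [-10.5  13.6   1.9]
```

>>> servo_tool(plan=[[-0.002,0.008,0,0,0,1.2,0],[0,0.005,0.001,0,0,0,0],[0,0,0,0,0,0,0],[0,0,0,0,0,0,0]])

```text
t: 6.08
eef_pos: [481.1, -151.5, 111.6]
tcp_rot: [3.137, -0.013, 0.147]
ft_force: [-0.2, 0.3, -0.4]
opening: 0.001
```

```bash
python3 w.py -62 -156 110
```

```text
t 6.08 case [-102.2 -156.9  111.6] rpy [ 3.137 -0.013  0.147] F [-0.2  0.3 -0.4] op 0.0
tool delta mm [40.2 -0.9  1.6]
```

>>> servo_tool(plan=[[0.004,0,0,0,0,0,0],[0.004,0,0,0,0,0,0],[0.004,0,0,0,0,0,0],[0.004,0,0,0,0,0,0]])

```text
t: 6.42
eef_pos: [497.4, -150.4, 112.5]
tcp_rot: [3.136, -0.013, 0.144]
ft_force: [-0.6, -0.3, -1.0]
opening: 0.007
```

```bash
python3 w.py -62 -150 110
```

```text
t 6.42 case [ -85.9 -158.2  112.5] rpy [ 3.136 -0.013  0.144] F [-0.6 -0.3 -1. ] op 0.01
tool delta mm [23.9 -8.3  2.5]
```

>>> servo_tool(plan=[[0.004,-0.001,0,0,0,0,0],[0.004,-0.001,0.001,0,0,0,0],[0.004,-0.001,0,0,0,0,0],[0.004,-0.001,0.001,0,0,0,0],[0.003,-0.002,0,0,0,0,0],[0.002,0,0,0,0,0,0],[0,0,0,0,0,0,0]])

```text
t: 7.0
eef_pos: [519.9, -139.2, 110.4]
tcp_rot: [3.138, -0.011, 0.146]
ft_force: [-1.7, -0.3, 0.4]
opening: 0.004
```

```bash
python3 w.py -42 -175 110;python3 - <<'E'
from cell import env
import cv2
c=env.read_camera("top");s=env.read_camera("scene")
a=cv2.resize(c["img"][160:320,250:450],(400,320),interpolation=2);b=cv2.resize(s["img"][150:270,250:400],(400,320),interpolation=2)
cv2.imwrite("pics/p3.png",cv2.hconcat([a,b]))
E
```

```text
t 7.0 case [ -61.9 -150.5  110.4] rpy [ 3.138 -0.011  0.146] F [-1.7 -0.3  0.4] op 0.0
tool delta mm [20.  24.5  0.4]
```

View pics/p3.png

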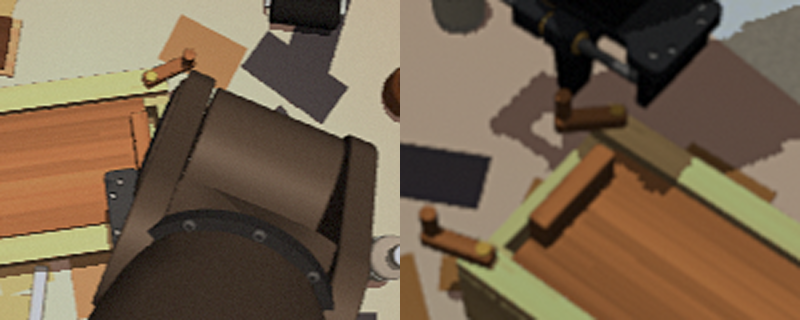

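The near catch has followed to about 0.8 rad and the peg touches the finger's +x face. I step round behind the peg, then push along +y.

>>> servo_tool(plan=[[-0.003,0.004,0,0,0,0,0],[0,0.012,0,0,0,0,0],[0,0.01,0,0,0,0,0],[0,0,0,0,0,0,0],[0.012,0,0,0,0,0,0],[0.01,0,0,0,0,0,0],[0,0,0,0,0,0,0]])

```text
t: 7.68
eef_pos: [544.0, -167.9, 111.5]
tcp_rot: [3.136, -0.015, 0.142]
ft_force: [-1.5, -0.3, 0.2]
opening: 0.005
```

```bash
python3 w.py -40 -140 110
```

```text
t 7.68 case [ -42.4 -182.4  111.5] rpy [ 3.136 -0.015  0.142] F [-1.5 -0.3  0.2] op 0.01
tool delta mm [  2.2 -42.4   1.5]
```

>>> servo_tool(plan=[[0.001,-0.006,0,0,0,0,0],[0,-0.006,0.001,0,0,0,0],[0,-0.006,0,0,0,0,0],[0.001,-0.004,0.001,0,0,0,0],[0.001,-0.004,0,0,0,0,0],[0.001,-0.004,0,0,0,0,0],[0,-0.003,0,0,0,0,0],[0,0,0,0,0,0,0]])

```text
t: 8.35
eef_pos: [545.2, -132.3, 110.3]
tcp_rot: [3.13, -0.022, 0.144]
ft_force: [0.9, -2.1, -1.3]
opening: 0.008
```

```bash
python3 w.py -36 -133.5 110
```

```text
t 8.35 case [ -36.  -147.3  110.3] rpy [ 3.13  -0.022  0.144] F [ 0.9 -2.1 -1.3] op 0.01
tool delta mm [ -0.1 -13.8   0.3]
```

>>> servo_tool(plan=[[0,-0.003,0,0,0,0,0],[0,-0.003,0,0,0,0,0],[0,-0.003,0,0,0,0,0],[0,-0.002,0,0,0,0,0]])

```text
t: 8.68
eef_pos: [543.3, -120.5, 110.3]
tcp_rot: [3.13, -0.022, 0.144]
ft_force: [1.8, -1.7, 0.5]
opening: 0.01
```

>>> servo_tool(plan=[[0,-0.0015,0,0,0,0,0]])

```text
t: 8.77
eef_pos: [542.9, -118.6, 110.2]
tcp_rot: [3.13, -0.022, 0.144]
ft_force: [1.5, -1.5, 0.6]
opening: 0.009
```

>>> servo_tool(plan=[[0,-0.0015,0,0,0,0,0]])

```text
t: 8.85
eef_pos: [542.7, -117.1, 110.2]
tcp_rot: [3.13, -0.022, 0.144]
ft_force: [2.1, -8.8, 0.5]
opening: 0.005
```

```bash
python3 w.py -36 -133.5 110
```

```text
t 8.85 case [ -36.2 -131.9  110.2] rpy [ 3.13  -0.022  0.144] F [ 2.1 -8.8  0.5] op 0.01
tool delta mm [0.2 1.6 0.2]
```

>>> servo_tool(plan=[[0,-0.0008,0,0,0,0,0],[0,0,0,0,0,0,0]])

```text
t: 9.02
eef_pos: [542.8, -117.4, 110.3]
tcp_rot: [3.127, -0.023, 0.145]
ft_force: [1.5, -4.2, -1.3]
opening: 0.005
```

>>> servo_tool(plan=[[0,0.01,0,0,0,0,0],[0,0.025,-0.01,0,0,0,0],[0,0.02,-0.03,0,0,0,0],[0.03,0.01,0,0,0,0,0],[0.035,0,0,0,0,0,0],[0.035,0,0,0,0,0,0],[0.03,0,0,0,0,0,0],[0,0,0,0,0,0,0]])

```text
t: 9.68
eef_pos: [680.9, -167.2, 154.4]
tcp_rot: [3.134, -0.015, 0.142]
ft_force: [0.2, 0.4, 0.3]
opening: 0.008
```

```bash
python3 w.py 112 -157 110
```

```text
t 9.68 case [  93.1 -201.8  154.4] rpy [ 3.134 -0.015  0.142] F [0.2 0.4 0.3] op 0.01
tool delta mm [ 18.6 -44.9  44.4]
```

>>> servo_tool(plan=[[0.016,0,0,0,0,0,0],[0,-0.025,0,0,0,0,0],[0,-0.01,0,0,0,0,0],[0,0,0,0,0,0,0]])

```text
t: 10.02
eef_pos: [691.3, -130.7, 151.4]
tcp_rot: [3.138, -0.009, 0.141]
ft_force: [-0.1, -0.3, 0.4]
opening: 0.001
```

>>> servo_tool(plan=[[0,0,0.015,0,0,0,0],[0,0,0.015,0,0,0,0],[0,0,0.005,0,0,0,0],[0,0,0,0,0,0,0]])

```text
t: 10.35
eef_pos: [690.2, -132.7, 116.3]
tcp_rot: [3.138, -0.009, 0.142]
ft_force: [-1.0, -0.2, 0.6]
opening: 0.006
```

```bash
python3 w.py 104 -157 110
```

```text
t 10.35 case [ 107.5 -169.   116.3] rpy [ 3.138 -0.009  0.142] F [-1.  -0.2  0.6] op 0.01
tool delta mm [ -3.5 -12.    6.3]
```

>>> servo_tool(plan=[[0,-0.008,0.005,0,0,0,0],[0,-0.003,0.001,0,0,0,0],[-0.004,0,0,0,0,0,0],[-0.004,0,0,0,0,0,0],[-0.004,0,0,0,0,0,0],[-0.004,0,0,0,0,0,0]])

```text
t: 10.85
eef_pos: [672.6, -124.8, 112.0]
tcp_rot: [3.136, -0.012, 0.142]
ft_force: [1.1, -0.1, -0.3]
opening: 0.008
```

```bash
python3 w.py 62 -150 110
```

```text
t 10.85 case [  91.2 -158.6  112. ] rpy [ 3.136 -0.012  0.142] F [ 1.1 -0.1 -0.3] op 0.01
tool delta mm [-29.2  -8.4   2. ]
```

>>> servo_tool(plan=[[-0.004,0,0.001,0,0,0,0],[-0.004,-0.001,0,0,0,0,0],[-0.004,-0.001,0.001,0,0,0,0],[-0.004,-0.001,0,0,0,0,0],[-0.004,-0.001,0,0,0,0,0],[-0.004,-0.002,0,0,0,0,0],[-0.003,-0.001,0,0,0,0,0],[0,0,0,0,0,0,0]])

```text
t: 11.52
eef_pos: [642.2, -120.3, 111.0]
tcp_rot: [3.137, -0.017, 0.14]
ft_force: [1.7, 0.6, -0.1]
opening: 0.005
```

```bash
python3 w.py 42 -178 110;python3 - <<'E'
from cell import env
import cv2
c=env.read_camera("top");s=env.read_camera("scene")
a=cv2.resize(c["img"][160:320,250:450],(400,320),interpolation=2);b=cv2.resize(s["img"][150:270,250:400],(400,320),interpolation=2)
cv2.imwrite("pics/p4.png",cv2.hconcat([a,b]))
E
```

```text
t 11.52 case [  61.7 -149.7  111. ] rpy [ 3.137 -0.017  0.14 ] F [ 1.7  0.6 -0.1] op 0.01
tool delta mm [-19.5  28.4   1. ]
```

View pics/p4.png

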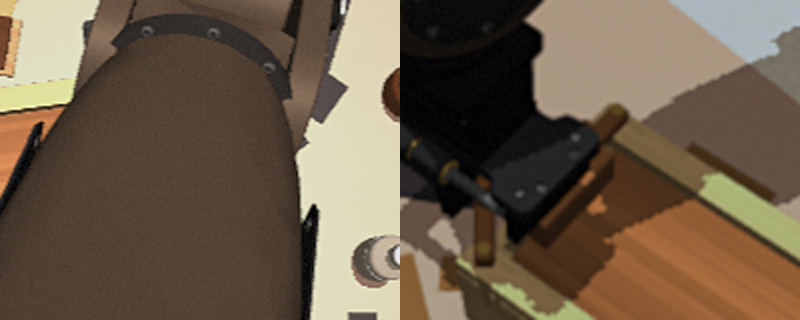

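The far catch has turned to roughly 0.8 rad, and the near catch lies parallel behind the ledge. I repeat the step-around on the far side.

>>> servo_tool(plan=[[0.003,0.004,0,0,0,0,0],[0,0.012,0,0,0,0,0],[0,0.01,0,0,0,0,0],[0,0,0,0,0,0,0],[-0.012,0,0,0,0,0,0],[-0.01,0,0,0,0,0,0],[0,0,0,0,0,0,0]])

```text
t: 12.2
eef_pos: [625.8, -154.4, 109.6]
tcp_rot: [3.136, -0.012, 0.14]
ft_force: [1.2, -0.4, 0.1]
opening: 0.005
```

```bash
python3 w.py 38 -147 110
```

```text
t 12.2 case [  40.5 -181.   109.6] rpy [ 3.136 -0.012  0.14 ] F [ 1.2 -0.4  0.1] op 0.01
tool delta mm [ -2.8 -34.   -0.4]
```

>>> servo_tool(plan=[[0,-0.006,0,0,0,0.4,0],[0,-0.006,0,0,0,0,0],[0,-0.006,0,0,0,0,0],[-0.001,-0.004,0,0,0,0,0],[-0.001,-0.004,0,0,0,0,0],[-0.001,-0.004,0,0,0,0,0],[0,-0.003,0,0,0,0,0],[0,0,0,0,0,0,0]])

```text
t: 12.87
eef_pos: [617.4, -119.8, 110.0]
tcp_rot: [3.133, -0.01, 0.134]
ft_force: [-0.9, -2.6, -0.1]
opening: 0.003
```

```bash
python3 w.py 36 -132 110
```

```text
t 12.87 case [  37.3 -145.5  110. ] rpy [ 3.133 -0.01   0.134] F [-0.9 -2.6 -0.1] op 0.0
tool delta mm [ -1.5 -13.5  -0. ]
```

>>> servo_tool(plan=[[0,-0.003,0,0,0,0,0],[0,-0.003,0,0,0,0,0],[0,-0.0025,0,0,0,0,0],[0,-0.002,0,0,0,0,0]])

```text
t: 13.2
eef_pos: [616.2, -108.3, 109.9]
tcp_rot: [3.133, -0.01, 0.134]
ft_force: [-1.1, -1.9, -0.3]
opening: 0.006
```

>>> servo_tool(plan=[[0,-0.0015,0,0,0,0,0]])

```text
t: 13.28
eef_pos: [616.0, -106.5, 109.9]
tcp_rot: [3.133, -0.01, 0.135]
ft_force: [-0.6, -6.7, 0.9]
opening: 0.008
```

>>> servo_tool(plan=[[0,-0.0015,0,0,0,0,0]])

```text
t: 13.37
eef_pos: [616.0, -105.8, 110.1]
tcp_rot: [3.131, -0.011, 0.135]
ft_force: [-2.0, -16.0, 0.7]
opening: 0.005
```

```bash
python3 w.py 36 -132 110
```

```text
t 13.37 case [  38.  -131.5  110.1] rpy [ 3.131 -0.011  0.135] F [ -2.  -16.    0.7] op 0.01
tool delta mm [-2.   0.5  0.1]
```

The far catch met its stop (16 N) at the same y as the near one. I hold, then retreat back and up, well clear.

>>> servo_tool(plan=[[0,0,0,0,0,0,0],[0,0,0,0,0,0,0],[0,0,0,0,0,0,0]])

```text
t: 13.62
eef_pos: [616.1, -107.0, 110.0]
tcp_rot: [3.129, -0.011, 0.136]
ft_force: [-0.9, -2.5, -0.6]
opening: 0.006
```

>>> servo_tool(plan=[[0,0.01,0,0,0,0,0],[0,0.025,-0.01,0,0,0,0],[0,0.02,-0.03,0,0,0,0],[0,0.02,-0.035,0,0,0,0],[-0.03,0.025,0,0,0,0,0],[-0.03,0.025,0,0,0,0,0],[-0.03,0.025,0,0,0,0,0],[-0.03,0.025,0,0,0,0,0]])

```text
t: 14.28
eef_pos: [522.9, -300.0, 188.7]
tcp_rot: [3.13, -0.015, 0.145]
ft_force: [1.4, -0.6, -0.3]
opening: 0.006
```

>>> servo_tool(plan=[[-0.03,0.025,0,0,0,0,0],[-0.03,0.025,0,0,0,0,0],[-0.02,0.025,0,0,0,0,0],[-0.02,0.02,0,0,0,0,0],[0,0,0,0,0,0,0],[0,0,0,0,0,0,0]])

```text
t: 14.78
eef_pos: [428.2, -420.5, 189.5]
tcp_rot: [3.129, -0.019, 0.138]
ft_force: [-0.3, 0.5, 0.3]
opening: 0.004
```

```bash
python3 w.py;python3 - <<'E'
from cell import env
import cv2,numpy as np
c=env.read_camera("top");s=env.read_camera("scene")
cv2.imwrite("pics/top9.png",c["img"])
a=cv2.resize(c["img"][185:295,310:400],(400,489),interpolation=2);b=cv2.resize(s["img"][170:268,250:330],(400,490),interpolation=2)[:489]
cv2.imwrite("pics/p5.png",cv2.hconcat([a,b]))
E
```

```text
t 14.78 case [-194.  -415.2  189.5] rpy [ 3.129 -0.019  0.138] F [-0.3  0.5  0.3] op 0.0
```

View pics/p5.png

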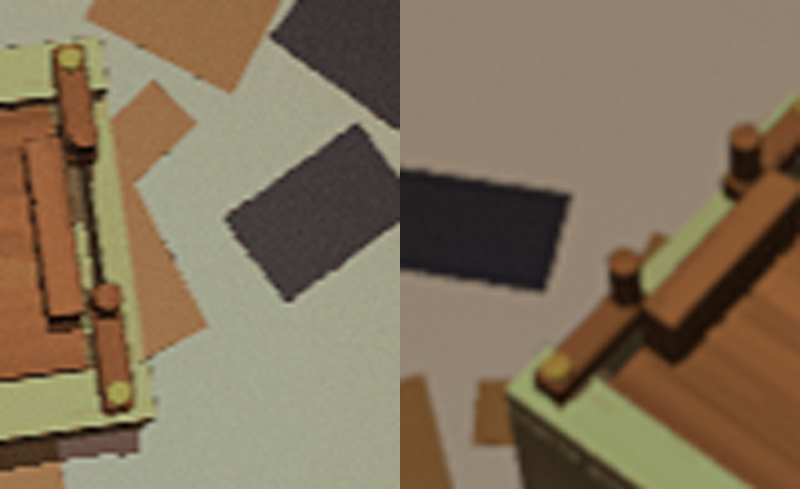

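View pics/top9.png

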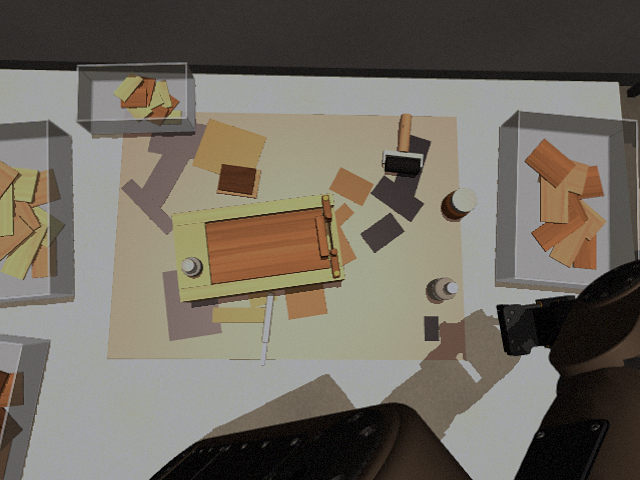

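```bash
python3 - <<'E'
from h import *; from w import case
from cell import env
T=env.read_camera("top");S=env.read_camera("scene")
t=lambda p:((p[0]+.5)/4.444-.5+310,(p[1]+.5)/4.444-.5+185)
s=lambda p:((p[0]+.5)/5-.5+250,(p[1]+.5)/5-.5+170)
for n,C,f,pv,pg in(("near top",T,t,(118,392),(106,297)),("far top",T,t,(69,58),(84,146)),("far scene",S,s,(155,368),(224,259))):
    a=case(onz(C,*f(pv),101));b=case(onz(C,*f(pg),124));d=b-a;print(n,a.round(1),b.round(1),"angle",round(np.arctan2(-d[1],abs(d[0])),3))
for p in((50,137),(80,317)):print("ledge",case(onz(T,*t(p),109.5)).round(1))
a=cv2.imread("pics/top0.png");b=cv2.imread("pics/top9.png")
for n,(x,y,X,Y) in dict(weight=(175,250,210,285),glue=(420,272,462,308),jar=(435,180,482,228),knife=(255,293,280,368),roller=(378,108,430,182),offcuts=(212,155,268,202)).items():
    d=cv2.matchTemplate(b[y-8:Y+8,x-8:X+8],a[y:Y,x:X],cv2.TM_CCOEFF_NORMED);_,m,_,l=cv2.minMaxLoc(d);print(n,"shift px",l[0]-8,l[1]-8,round(m,3))
E
```

```text
near top [ -71.9 -119.1  101. ] [ -34.4 -118.   124. ] angle -0.029
far top [  71.9 -119.1  101. ] [  28.9 -118.1  124. ] angle -0.023
far scene [  73.7 -118.2  101. ] [  34.8 -118.   124. ] angle -0.006
ledge [  37.3 -105.7  109.5]
ledge [ -39.6 -107.3  109.5]
weight shift px 0 0 0.975
glue shift px 0 0 0.997
jar shift px 0 0 0.998
knife shift px 0 0 0.995
roller shift px 0 0 0.998
offcuts shift px 0 0 0.998
```

```bash
python3 -c "
from cell import env
print(env.job_done())"
```

```text
the job is handed in; nothing more can be done
None
```

I closed the case and handed the job in at about 15 s of the 64 s allowed; no verdict was reported.

**What I did:** With shut fingers I pushed the ledge until the lid met its stop. I then swung the near catch in by its peg, and after it the far one, each until it met its stop. The highest force I read was 16 N, against the 35 N limit. Afterwards I backed the hand well clear, where the force reading was about zero.

**Last checks:**
- **Catches:** they measured between -0.03 and -0.01 rad, so fully in.
- **Lid:** the ledge's back face measured at y ≈ -106 to -107 mm, where shut is -110. The earlier top-view reading was -109. The stop force and the catches sitting behind the ledge both say it is shut.
- **Loose things:** the weight, glue, jar, knife, roller and offcuts showed no pixel shift in the top view. The veneers are under the shut lid, so I could not check them.

**Disagreements:**
- **Scene-camera ledge reading:** just after the lid was pushed home, hand-picked points in the scene view put the ledge at -97 to -105 mm. I judged those picks too coarse and relied on the top view and the stop force.
- **Far peg:** the top view put it 43 mm from its pivot instead of 38 mm, again a rough pick. The scene view gave 39 mm.

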